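# Stand the fallen sunglasses stand back in its row

## Robot

A 7-joint arm with a two-finger parallel gripper is mounted at the origin on the work surface. World frame = base frame: x ahead of the robot, y to its left, z up, the work surface at z = 0. Lengths are in m, angles in rad, forces in N, time in s.
With the tool pointing down it reaches from about 0.375 to 0.925 m from the base axis. Payload 3.1 kg.
Tool frame: the origin (TCP) lies between the finger pads; the fingertips stand 19 mm ahead of it and the grasp point (between the pads) is the TCP; z points along the fingers, y is the direction in which the jaws open and shut (so a half turn about z gives the same grasp; the last joint's range is limited). The gripper opens to 85 mm and grips with 20 to 120 N. Pads are 22 mm wide; open, the fingers measure 114 mm over their backs; the gripper's body (76 mm by 85 mm) begins 54 mm behind the grasp point. The pads swing forward as they close: fully open they stand 13 mm farther back than shut.
Start: joints at [1.135, 0.383, 0.044, 1.598, -0.018, 1.161, -0.05], TCP at [0.215, -0.613, 0.25] pointing down, gripper open.
Joint ranges: [-2.61, 2.61], [-0.41, 2.15], [-1.48, 1.57], [0, 2.5], [-1.57, 4.71], [0.05, 1.97], [-2.85, 2.85]. Speed limits (rad/s): [2.79, 2.79, 3.14, 3.14, 3.14, 3.14, 3.14].

## Interface

Orientations are given as a unit quaternion [x, y, z, w].
In Python, from bench import move_ptp, movel, move_j, move_gripper, pause, inverse_kinematics, read_camera, camera_params, MotionError, sign_off, look_for, tip_of, read_time_s, read_qpos, read_joint_vel, read_effort, read_eef_pos, read_tcp_rot, read_ft_force, read_ft_torque, read_finger_gap gives the robot as it stands. Calls block until the motion is done:
- move_ptp(position, orientation): joint-space move of the TCP to a pose.
- movel(position, orientation=None, speed=0.15): straight line of the TCP; orientation=None keeps the orientation; speed is the mean speed in m/s.
- move_j(angles): joint-space move.
- move_gripper(opening, effort=None): finger opening in m; effort is the grip in N (None keeps the last); returns when the fingers have stopped.
- pause(seconds).
- inverse_kinematics(position, orientation): joint angles nearest the present ones, or None.
- read_camera(name): name is "scene" or "top" or "wrist"; returns the picture (384x512x3 uint8, red, green, blue); there is no depth.
- camera_params(name): a dict with "K" (3x3 intrinsics, pixels), "dist_coeffs" ([k1, k2, p1, p2, k3] as OpenCV has them; the pictures are not rectified), "camera_from_world" (4x4, takes a point from world to camera coordinates). Camera axes: x right, y down, z forward; pixel columns grow to the right and rows downward; lengths in m; the calibration is good to about 2 mm. A picture is of the moment at which its call begins: read the wrist's pose just before it. camera_params takes no time and is no camera call; for the wrist camera it gives the pose at the moment of the call.
A pose or a line that the arm cannot do raises MotionError and nothing moves.
- sign_off(): hands the job in, once; it reports no verdict.
Trained networks look in the newest picture that a camera, given by its name, has taken for a name from the list of things; names that differ only in an ending like _2 or _b are one class to them, and where a whole thing is asked for, a point or a joint stands for the part that bears it (a point fixed in the world has none). Each returns a list of dicts, best first, with "confidence" (0 to 1); they miss things now and then, are a little off and sometimes report something else, mostly with a low value. They report only what shows in the picture. A call takes as long as a camera call. They do not tell look-alikes from the thing itself.
- look_for(camera, name): "at" ([column, row] in pixels, amid what is visible of it).
- tip_of(camera, name): "at" ([column, row] in pixels: a listed point, or the origin of a listed thing).
Readings, each from a call of its own:
- read_time_s(): time.
- read_qpos(): joint angles.
- read_joint_vel(): joint speeds.
- read_effort(): joint torques, N m.
- read_eef_pos(): TCP position.
- read_tcp_rot(): TCP orientation.
- read_ft_force(): force on the tool from outside, world axes, zero at the start.
- read_ft_torque(): the same for the moment, N m.
- read_finger_gap(): finger opening in m.
Only numpy, scipy, OpenCV 4.12 (cv2) and the standard library are available. Lean on these libraries where they do the work, as an engineer would, in place of code of your own. Each camera call takes 0.05 s, during which the arm holds its last target. There are 200 camera calls.

## Task

On the shop counter one of the three T-shaped sunglasses stands has been knocked over. Pick it up, stand it upright on its foot in the middle of the empty cork mat in the row and let go; lower it until its foot is down on the mat rather than dropping it, and leave the two stands that are still standing where they are.

Things in the scene. Friction and masses are not known exactly. Their poses are not given: they have to be found in the camera images.
- stand: Fallen T stand, no glasses, 0.3 kg, bottom-heavy. Steel foot 60x60x12 mm, central wooden post 18x18 up to z=126, cross bar on top 70 (y) x 24 (x) x 16; 142 tall. Origin: centre of foot's underside; z up the post. Lies with +x side down on foot edge and bar, bar level, z pointing left or left-and-away from the robot, 8 deg down; pinch the post across y, its axis 24 mm up at z=50
- mat: Empty cork mat, 100x100x3 mm, fixed; one of a row of three, about 200 mm apart, running left to right beyond the fallen stand; the others carry standing stands. Which one is empty varies. Origin: centre of its underside on the counter, z up; its top is at z = 3 mm
- stand_b: Standing stand of the same shape and size on another mat, with sunglasses hung over its bar (140 mm wide along y, from 21 mm to -x to 110 mm to +x, up to 150 mm high). Origin: centre of the foot's underside, z up. To be left alone
- stand_c: Second standing stand with sunglasses, same as stand_b, on the third mat. Origin: centre of the foot's underside. To be left alone
Things that resemble listed ones, but are neither listed nor needed, are in the scene too. Leave any orange or red look-alike of the stand alone.

How it is judged:
By the outcome, as a careful person would: the job done as asked, in the order asked, and still so for the second after the job is handed in, with the robot touching nothing.
It also fails if it takes over 40 s, if anything falls off the work surface, if the arm or the gripper's body presses on something with over 40 N, if the wrist force passes 120 N, or if a joint passes its speed limit or range.

## Working session

There is one attempt and no reset: what is moved stays moved. The work goes in short steps, each a Python script; the robot and the scene stay as the last script left them, time stands still between calls to the robot, and variables do not carry over. Pictures are saved under pics/ and viewed, about 8 in all and at most 12, crops included, and the job is handed in when it is done.

```bash
ls; mkdir -p pics; python3 - <<'E'
from bench import *
import cv2
for c in ["scene","top"]:
    im=read_camera(c); cv2.imwrite(f"pics/{c}0.png",im[:,:,::-1])
    for n in ["stand","mat"]:
        for f in (look_for,tip_of):
            print(c,n,f.__name__,[(d["at"],round(d["confidence"],2)) for d in f(c,n)])
    p=camera_params(c);print(p)
print(read_time_s())
E
```

```text
pics
scene stand call [([110.8, 157.9], 0.9), ([298.9, 194.5], 0.83), ([381.5, 232.3], 0.83), ([255.0, 154.9], 0.7), ([225.7, 197.6], 0.63), ([141.2, 201.9], 0.59)]
scene stand call [([281.5, 152.0], 0.89), ([231.7, 181.4], 0.86), ([369.3, 240.0], 0.77), ([286.7, 178.4], 0.68), ([118.4, 187.9], 0.67), ([146.4, 232.3], 0.59)]
scene mat call [([203.0, 290.5], 0.82)]
scene mat call []
{'K': array([[438.13676318,   0.        , 249.62600858],
       [  0.        , 438.13676318, 193.12020483],
       [  0.        ,   0.        ,   1.        ]]), 'dist_coeffs': array([0.04631748, 0.        , 0.        , 0.        , 0.        ]), 'camera_from_world': array([[-0.83056055,  0.55691002,  0.0045167 ,  0.34301521],
       [ 0.33196144,  0.50155764, -0.79890021, -0.12900426],
       [-0.44718092, -0.66203562, -0.60144664,  1.25918005],
       [ 0.        ,  0.        ,  0.        ,  1.        ]])}
top stand call [([355.0, 105.0], 0.79), ([318.6, 239.3], 0.77), ([278.9, 103.5], 0.76), ([161.6, 267.1], 0.75), ([225.6, 235.8], 0.71), ([268.6, 176.0], 0.67)]
top stand call [([276.7, 107.8], 0.97), ([346.3, 112.0], 0.81), ([259.7, 242.5], 0.75), ([286.5, 193.8], 0.73), ([298.8, 264.1], 0.61), ([153.4, 242.3], 0.59)]
top mat call [([199.9, 108.8], 0.97)]
top mat call [([200.4, 111.9], 0.57)]
{'K': array([[482.58989811,   0.        , 255.05754604],
       [  0.        , 482.58989811, 180.23274107],
       [  0.        ,   0.        ,   1.        ]]), 'dist_coeffs': array([0.06982182, 0.        , 0.        , 0.        , 0.        ]), 'camera_from_world': array([[ 0.02841683, -0.99957919, -0.00582545,  0.0324405 ],
       [-0.99220771, -0.02749905, -0.12152226,  0.47851946],
       [ 0.12131093,  0.00923334, -0.99257161,  1.23673271],
       [ 0.        ,  0.        ,  0.        ,  1.        ]])}
0.5
```

View pics/scene0.png

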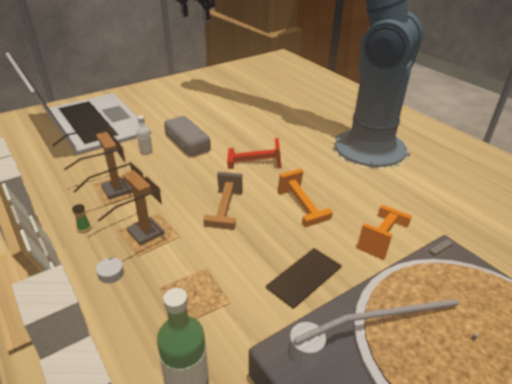

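View pics/top0.png

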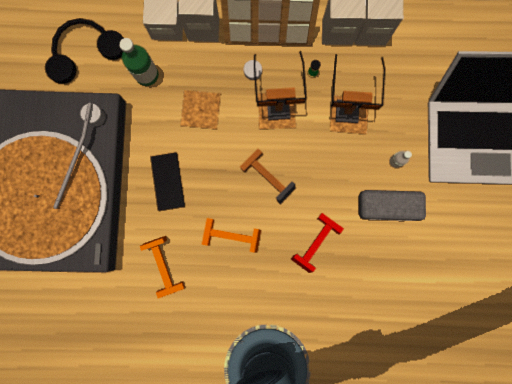

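Top view: the brown stand with the dark foot has its bar at (252,160) and foot at (286,190). The empty mat is at (200,109), and the orange and red copies are decoys. The scene view agrees. I'll measure both and then go above the stand.

```bash
cat > h.py <<'E'
from bench import *
import numpy as np, cv2
from scipy.spatial.transform import Rotation as R
def ray(c,px,z,p=None):
    p=p or camera_params(c); T=p["camera_from_world"]
    u=cv2.undistortPoints(np.array([[px]],float),p["K"],p["dist_coeffs"])[0,0]
    o=-T[:3,:3].T@T[:3,3]; d=T[:3,:3].T@np.array([u[0],u[1],1])
    return o+d*(z-o[2])/d[2]
def proj(p,X):
    T=p["camera_from_world"]
    return cv2.projectPoints(np.atleast_2d(X).astype(float),cv2.Rodrigues(T[:3,:3])[0],T[:3,3],p["K"],p["dist_coeffs"])[0][:,0]
def lying(yaw):  # stand rotation: z_s along yaw, 8 deg down, x_s down
    z=np.array([np.cos(yaw)*np.cos(.14),np.sin(yaw)*np.cos(.14),-np.sin(.14)])
    y=np.cross(z,[0,0,-1]); y/=np.linalg.norm(y)
    return np.c_[np.cross(y,z),y,z]
def tool(Rs,a):  # tool axes for stand rotation Rs: approach cos a x_s - sin a z_s, jaws along y_s
    t=np.cos(a)*Rs[:,0]-np.sin(a)*Rs[:,2]; y=Rs[:,1]
    return np.c_[np.cross(y,t),y,t]
def quats(M):
    r=R.from_matrix(M); return [r.as_quat(),(r*R.from_euler('z',np.pi)).as_quat()]
E
python3 - <<'E'
from h import *
f=ray("top",[286.5,191],.031); b=ray("top",[252.5,159.5],.012)
print("foot",f,"bar",b,"len",np.linalg.norm(f-b),"yaw",np.degrees(np.arctan2(*(b-f)[[1,0]])))
print("top mat",ray("top",[200.5,109.5],.003),"scene mat",ray("scene",[195,294],.003))
print("mats",ray("top",[277,112],.003),ray("top",[350,114],.003))
print("bottle",ray("scene",[183,384],0), ray("top",[150,80],0.03))
yaw=np.arctan2(*(b-f)[[1,0]]); Rs=lying(yaw)
f[2]=.031; g=f+Rs@[0,0,.05]
q0=read_qpos(); print(g)
for a in (0,.3,.5,.7):
  for q in quats(tool(Rs,a)): print(a,"G",np.round(x,2) if (x:=inverse_kinematics(g,q)) is not None else None)
  m=ray("top",[200.5,109.5],.003)
  for psi in (-.3,0,.3,.6):
    U=R.from_euler('z',psi).as_matrix()
    for q in quats(tool(U,a)): print(a,psi,"P",np.round(x,2) if (x:=inverse_kinematics(m+[0,0,.05],q)) is not None else None)
E
```

```text
foot [ 0.45117513 -0.03702407  0.031     ] bar [0.5351578  0.05443791 0.012     ] len 0.12561601651101592 yaw 47.44107631195179
top mat [0.67044027 0.20008685 0.003     ] scene mat [0.66928895 0.19758656 0.003     ]
mats [ 0.66921828 -0.00825605  0.003     ] [ 0.6685071  -0.20594504  0.003     ]
bottle [0.76750596 0.34228183 0.        ] [0.73972262 0.33462801 0.03      ]
[ 0.48466166 -0.0005553   0.02402284]
0 G [ 0.85  0.95 -1.25  2.02  1.07  1.21  1.47]
0 G [ 0.33  0.53 -0.55  2.04  0.49  0.82 -1.28]
0 -0.3 P [-0.37  1.07 -0.38  1.99  2.33  1.75 -1.27]
0 -0.3 P [-0.78  1.02  0.04  2.01  2.08  1.49  1.65]
0 0 P [-1.09  1.15  0.48  2.15  2.33  1.32 -1.94]
0 0 P [-1.09  1.15  0.48  2.15  2.33  1.32  1.2 ]
0 0.3 P [-1.38  1.61  0.9   2.21  2.51  1.3  -2.63]
0 0.3 P [-1.38  1.61  0.9   2.21  2.51  1.3   0.52]
0 0.6 P [-1.11  1.57  0.9   2.16  2.83  1.73 -2.59]
0 0.6 P [-1.37  2.03  1.1   2.16  2.5   1.53  0.09]
0.3 G [ 0.68  1.12 -1.26  1.86  1.11  1.6   1.38]
0.3 G [ 0.24  0.68 -0.58  1.88  0.62  1.17 -1.44]
0.3 -0.3 P [-0.18  0.94 -0.58  2.05  2.25  1.47 -1.08]
0.3 -0.3 P [-0.75  0.83
[... 711 characters left out ...]
1 -0.13]
0.5 0.3 P [ 0.57  1.07 -1.04  2.18  2.81  0.92  2.62]
0.5 0.6 P [ 0.89  1.37 -1.26  2.14  2.77  0.57  0.09]
0.5 0.6 P [ 0.73  1.08 -1.04  2.14  3.1   0.53  2.63]
0.7 G [ 0.41  1.17 -1.04  1.65  1.    1.88  1.39]
0.7 G [ 0.12  0.92 -0.58  1.67  0.71  1.61 -1.54]
0.7 -0.3 P [-0.66  0.63  0.04  2.04  1.75  0.65 -0.95]
0.7 -0.3 P [-1.03  0.69  0.48  2.06  1.7   0.42  2.08]
0.7 0 P [ 0.02  0.68 -0.61  2.11  2.21  0.76 -0.79]
0.7 0 P [-0.17  0.62 -0.39  2.12  2.22  0.67  2.22]
0.7 0.3 P [ 0.68  1.17 -1.26  2.12  2.39  0.88 -0.06]
0.7 0.3 P [ 0.35  0.76 -0.82  2.13  2.53  0.6   2.51]
0.7 0.6 P [ 0.8   1.17 -1.25  2.09  2.31  0.53  0.3 ]
0.7 0.6 P [ 0.49  0.78 -0.82  2.1   2.98  0.32  2.4 ]
```

```bash
python3 - <<'E'
from h import *
Rs=lying(np.radians(47.4)); g=np.array([.4847,0,.024])
M=tool(Rs,0.45); q=quats(M)[1]
move_ptp(g-M[:,2]*.2,q); print(np.round(read_qpos(),2),read_time_s())
p=camera_params("wrist"); im=read_camera("wrist")
import pickle; pickle.dump(p,open("w1.pkl","wb"))
cv2.imwrite("pics/w1raw.png",im[:,:,::-1])
for f in (look_for,tip_of): print([(d["at"],round(d["confidence"],2)) for d in f("wrist","stand")])
# overlay of predicted model edges
C=lambda x,y,z0,z1:[(sx*x,sy*y,z) for z in (z0,z1) for sx,sy in((-1,-1),(-1,1),(1,1),(1,-1))]
o=np.array([.4512,-.037,.031]); v=im[:,:,::-1].copy()
for b in (C(.03,.03,0,.012),C(.009,.009,.012,.126),C(.012,.035,.126,.142)):
    u=proj(p,np.array(b)@Rs.T+o).astype(int)
    for i,j in [(0,1),(1,2),(2,3),(3,0),(4,5),(5,6),(6,7),(7,4),(0,4),(1,5),(2,6),(3,7)]: cv2.line(v,tuple(map(int,u[i])),tuple(map(int,u[j])),(255,255,0),1)
cv2.imwrite("pics/w1.png",v)
E
```

```text
[ 0.16  0.72 -0.75  1.5   0.6   1.71 -1.46] 3.2417
[([448.9, 107.6], 0.88), ([104.8, 185.2], 0.72), ([248.9, 152.9], 0.68), ([218.3, 252.7], 0.55)]
[([417.2, 60.7], 0.78), ([146.8, 219.0], 0.76), ([251.1, 207.4], 0.64), ([192.5, 259.0], 0.63), ([458.4, 167.7], 0.61)]
```

View pics/w1.png

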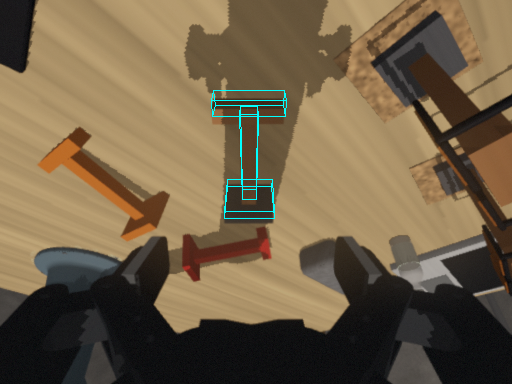

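The predicted outline fits the foot and post, but the bar shows about 6 px nearer than predicted. I'll zoom in to check.

```bash
python3 - <<'E'
import cv2
im=cv2.imread("pics/w1raw.png")[80:230,190:310]
cv2.imwrite("pics/w1z.png",cv2.resize(cv2.convertScaleAbs(im,alpha=2),None,fx=4,fy=4,interpolation=cv2.INTER_NEAREST))
E
```

```text
(no output)
```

View pics/w1z.png

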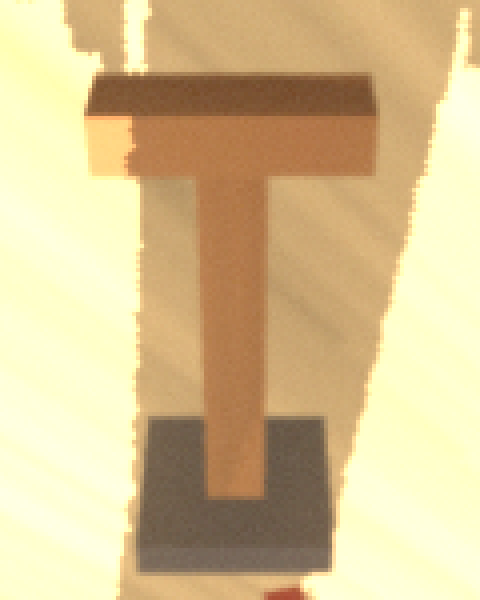

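```bash
python3 - <<'E'
from h import *
import pickle
from scipy.optimize import least_squares
p=pickle.load(open("w1.pkl","rb"))
P=[];I=[]
for x,y,z,l,r,v in [(-.012,.035,.142,85,377,115),(-.012,.035,.126,90,375,177),(.012,.035,.142,97,371,75),(-.03,.03,.012,137,331,547),(-.03,.03,0,139,330,572),(.03,.03,.012,148,325,418),(-.009,.009,.012,205,266,498)]:
    for s,X in((1,r),(-1,l)): P.append((x,s*y,z)); I.append((190+X/4-.375,80+v/4-.375))
P=np.array(P);I=np.array(I)
o=np.array([.4512,-.037,.031]); Rs=lying(np.radians(47.4))
if np.abs(proj(p,P@Rs.T+o)-I).max()>30: P[:,1]*=-1
def f(v):
    Q=R.from_euler('z',v[3]).as_matrix()@Rs@R.from_euler('y',v[4]).as_matrix()
    return (proj(p,P@Q.T+v[:3])-I).ravel()
s=least_squares(f,[*o,0,0]); print("free",s.x,np.abs(s.fun).max())
s=least_squares(lambda v:f([v[0],v[1],.031,v[2],0]),[*o[:2],0]);print("planar",s.x,np.abs(s.fun).max(), np.degrees(s.x[2])+47.4)
E
```

```text
free [ 0.44374245 -0.04272657  0.03104752 -0.00299335  0.00893817] 0.7276393255717721
planar [ 0.44407403 -0.04237216 -0.00306313] 0.7467400126385542 47.22449577478054
```

```bash
cat > plan.py <<'E'
from h import *
A=.45
O=np.array([.4441,-.0425,.031]); Rs=lying(np.radians(47.2))
ML=tool(Rs,A); qL=quats(ML)[1]
G=O+Rs@[0,0,.052]-.005*ML[:,2]
off=Rs.T@(G-O)            # TCP in stand frame
psi=0.
Ru=R.from_euler('z',psi).as_matrix(); MU=tool(Ru,A); qU=quats(MU)[1]
mat=np.array([.670,.199,0.003])
up=lambda h: mat+Ru@off+[0,0,h]
E
python3 - <<'E'
from plan import *
move_ptp(G-ML[:,2]*.09,qL); movel(G,speed=.08)
print(read_eef_pos()-G,read_ft_force())
move_gripper(0.0,60); print("gap",read_finger_gap(),read_ft_force())
movel(G+[0,0,.04],speed=.08); movel(G+[0,0,.2],speed=.2)
print("gap",read_finger_gap(),read_ft_force(),read_time_s())
move_ptp([.50,.15,.32],qU); print(np.round(read_qpos(),2))
movel(up(.13),speed=.15); print(read_finger_gap(),read_ft_force(),read_time_s())
for c in("scene","wrist"): cv2.imwrite(f"pics/h_{c}.png",read_camera(c)[:,:,::-1])
a,b=[cv2.imread(f"pics/h_{c}.png") for c in("scene","wrist")]
cv2.imwrite("pics/h.png",np.hstack([cv2.resize(a[60:360,60:460],(400,300)),cv2.resize(b,(400,300))]))
E
```

```text
[0.00067044 0.00051537 0.00041354] [ 0.60635523 -0.11286893  0.14571062]
gap 0.01698879686788526 [ 0.2501458  -0.01791361  1.61711212]
gap 0.01710632572957984 [ 0.07134511 -0.48454432 -3.13567991] 7.4083Traceback (most recent call last):
  File "<stdin>", line 7, in <module>
bench.MotionError: the arm cannot take that pose within its joint ranges
```

The stand is gripped (gap 17 mm, about 3 N of weight). The via pose isn't reachable, so I'll check alternatives.

```bash
python3 - <<'E'
from h import *
import plan
from plan import *
print(np.round(read_qpos(),2),read_eef_pos())
for psi in (-.3,0,.3):
  Ru=R.from_euler('z',psi).as_matrix()
  for k,q in enumerate(quats(tool(Ru,A))):
    for n,x in dict(place=mat+Ru@off,hi12=mat+Ru@off+[0,0,.12],hi20=mat+Ru@off+[0,0,.2],back=mat+Ru@off+[-.1,-.0,.2],back2=mat+Ru@off+[-.08,-.03,.12],ret=mat+Ru@off-tool(Ru,A)[:,2]*.1).items():
      s=inverse_kinematics(x,q); print(psi,k,n,np.round(s,2) if s is not None else None)
E
```

```text
[ 0.36  0.51 -0.8   1.74  0.54  1.65 -1.35] [ 0.48012132 -0.00303022  0.22660189]
-0.3 0 place [-0.13  0.84 -0.63  2.06  2.13  1.29 -1.  ]
-0.3 0 hi12 [ 0.01  0.63 -0.81  2.08  1.97  1.23 -0.79]
-0.3 0 hi20 [ 0.12  0.49 -0.93  2.06  1.84  1.18 -0.64]
-0.3 0 back [ 0.09  0.36 -1.01  2.23  1.72  1.22 -0.74]
-0.3 0 back2 [ 0.03  0.53 -0.86  2.27  1.93  1.26 -0.9 ]
-0.3 0 ret [-0.19  0.73 -0.73  2.19  1.97  1.39 -1.03]
-0.3 1 place [-1.63  1.34  1.13  2.12  2.84  0.14  0.34]
-0.3 1 hi12 [-1.6   0.88  1.13  2.15  1.74  0.23  1.83]
-0.3 1 hi20 [-1.48  0.47  0.93  2.13  1.54  0.53  2.34]
-0.3 1 back [-1.69  0.28  0.93  2.3   1.52  0.75  2.32]
-0.3 1 back2 [-1.86  1.14  1.37  2.34  3.49  0.08 -0.11]
-0.3 1 ret [-1.82  1.15  1.13  2.25  1.7   0.14  1.53]
0 0 place [ 0.01  0.8  -0.62  2.18  2.5   1.12 -1.02]
0 0 hi12 [ 0.19  0.56 -0.83  2.2   2.3   0.96 -0.82]
0 0 hi20 [ 0.31  0.39 -0.96  2.18  2.12  0.83 -0.67]
0 0 back [ 0.3   0.2  -1.04  2.36  2.02  0.83 -0.79]
0 0 back2 [ 0.22  0.44 -0.87  2.39  2.3   0.99 -0.94]
0 0 ret [-0.01  0.65 -0.72  2.36  2.37  1.19 -1.05]
0 1 place [-1.39  1.06  0
[... 255 characters left out ...]
5  0.84  0.92  2.43  2.64  0.63  1.01]
0.3 0 place [ 0.22  0.8  -0.63  2.22  2.96  0.92 -1.04]
0.3 0 hi12 [ 0.43  0.56 -0.89  2.24  2.75  0.69 -0.91]
0.3 0 hi20 [ 0.57  0.38 -1.03  2.22  2.61  0.51 -0.86]
0.3 0 back [ 0.29  0.08 -0.78  2.43  2.73  0.5  -1.24]
0.3 0 back2 [ 0.5   0.43 -0.92  2.43  2.83  0.74 -1.06]
0.3 0 ret [ 0.32  0.64 -0.73  2.43  2.92  0.96 -1.08]
0.3 1 place [-0.83  0.76  0.48  2.26  3.14  0.92  1.21]
0.3 1 hi12 [-0.82  0.42  0.48  2.3   3.18  0.65  1.34]
0.3 1 hi20 [-1.03  0.24  0.71  2.28  3.23  0.45  1.33]
0.3 1 back [-1.17  0.    0.7   2.48  2.8   0.48  1.79]
0.3 1 back2 [-1.04  0.34  0.71  2.49  3.2   0.73  1.3 ]
0.3 1 ret [-1.07  0.66  0.7   2.48  3.17  0.97  1.11]
```

The grasp used the flipped jaw roll (k=1), so the upright pose must use it too. I'll go up first, then make the wrist flip in small monitored joint steps to psi=0.3.

```bash
sed -i 's/^psi=0\./psi=.3/' plan.py; python3 - <<'E'
from plan import *
try: movel([.46,.08,.36],speed=.2)
except MotionError as e: print(e); movel([.48,.03,.32],speed=.2)
q0=np.array(read_qpos()); print(np.round(q0,2))
for d in ([-.06,-.03,.25],[0,0,.25],[0,0,.2],[-.03,0,.2]):
    q1=inverse_kinematics(up(0)+d,qU); print(d,np.round(q1,2) if q1 is not None else None)
E
```

```text
[ 0.28  0.39 -0.87  1.6   0.41  1.88 -1.39]
[-0.06, -0.03, 0.25] [ 0.26  0.   -0.61  2.34  2.99  0.32  1.69]
[0, 0, 0.25] [-1.29  0.14  0.97  2.26  3.25  0.32  1.36]
[0, 0, 0.2] [-1.03  0.24  0.71  2.28  3.23  0.45  1.33]
[-0.03, 0, 0.2] [-1.28  0.22  0.95  2.35  3.23  0.46  1.31]
```

```bash
python3 - <<'E'
from plan import *
q0=np.array(read_qpos()); q1=np.array(inverse_kinematics(up(0)+[-.06,-.03,.25],qU))
print(up(0))
Rst=ML.copy(); F=R.from_quat(qL).inv()*R.from_matrix(Rs)   # stand in tool
for s in np.linspace(.125,1,8):
    move_j(list(q0+s*(q1-q0)))
    x=np.array(read_eef_pos()); S=(R.from_quat(read_tcp_rot())*F).as_matrix()
    o=x-S@off; t=o+S@[0,0,.142]; print(round(s,2),"tcp",np.round(x,2),"foot",np.round(o,2),"top",np.round(t,2))
    if min(o[2],t[2])<.2: print("LOW, stop"); break
print(read_finger_gap(),read_ft_force(),read_time_s())
for c in("scene","wrist"): cv2.imwrite(f"pics/h_{c}.png",read_camera(c)[:,:,::-1])
a,b=[cv2.imread(f"pics/h_{c}.png") for c in("scene","wrist")]
cv2.imwrite("pics/h.png",np.hstack([cv2.resize(a[60:360,60:460],(400,300)),cv2.resize(b,(400,300))]))
E
```

```text
[0.66569885 0.1976695  0.05717483]
0.12 tcp [0.53 0.01 0.34] foot [ 0.51 -0.04  0.35] top [0.55 0.09 0.32]
0.25 tcp [ 0.6  -0.03  0.37] foot [ 0.61 -0.08  0.38] top [0.59 0.05 0.33]
0.38 tcp [ 0.66 -0.04  0.41] foot [ 0.7  -0.07  0.44] top [0.61 0.01 0.35]
0.5 tcp [ 0.71 -0.01  0.44] foot [ 0.75 -0.01  0.47] top [ 0.64 -0.02  0.39]
0.62 tcp [0.72 0.04 0.46] foot [0.77 0.07 0.47] top [ 0.66 -0.02  0.43]
0.75 tcp [0.71 0.1  0.44] foot [0.74 0.15 0.42] top [0.67 0.03 0.46]
0.88 tcp [0.67 0.15 0.39] foot [0.68 0.18 0.34] top [0.66 0.1  0.46]
1.0 tcp [0.61 0.17 0.31] foot [0.61 0.17 0.26] top [0.61 0.17 0.4 ]
0.016953259383579403 [ 1.25452895  0.29426916 -1.63116263] 12.05
```

View pics/h.png

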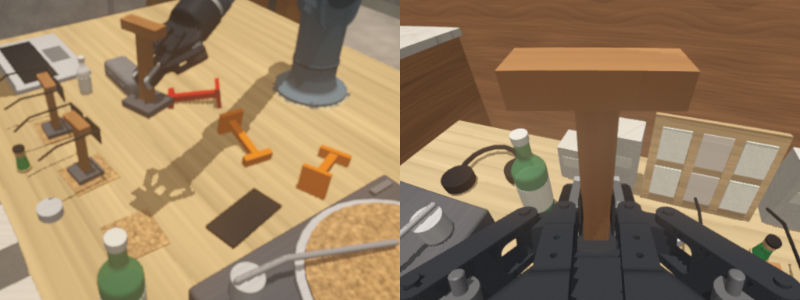

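The stand is upright in the grip. I'll move it above the mat and overlay the expected outline on the picture to check tilt.

```bash
python3 - <<'E'
from plan import *
movel(up(.06)+[-.05,-.02,.10],speed=.2); movel(up(.03),speed=.15)
F=R.from_quat(qL).inv()*R.from_matrix(Rs)
p=camera_params("scene"); im=read_camera("scene")[:,:,::-1].copy()
pw=camera_params("wrist"); iw=read_camera("wrist")[:,:,::-1].copy()
S=(R.from_quat(read_tcp_rot())*F).as_matrix(); o=np.array(read_eef_pos())-S@off
print(o,S[:,2],read_ft_force(),read_time_s(),read_finger_gap())
C=lambda x,y,z0,z1:[(sx*x,sy*y,z) for z in (z0,z1) for sx,sy in((-1,-1),(-1,1),(1,1),(1,-1))]
for P,v in((p,im),(pw,iw)):
  cv2.imwrite("pics/raw_%d.png"%(v is im),v)
  for b in (C(.03,.03,0,.012),C(.012,.035,.126,.142)):
    u=proj(P,np.array(b)@S.T+o).astype(int)
    for i,j in [(0,1),(1,2),(2,3),(3,0),(4,5),(5,6),(6,7),(7,4),(0,4),(1,5),(2,6),(3,7)]: cv2.line(v,tuple(map(int,u[i])),tuple(map(int,u[j])),(255,255,0),1)
cv2.imwrite("pics/pre.png",np.hstack([cv2.resize(im[150:350,110:310],(400,400),interpolation=cv2.INTER_NEAREST),cv2.resize(iw,(400,300))[:,:].copy() if 0 else cv2.copyMakeBorder(cv2.resize(iw,(400,300)),0,100,0,0,cv2.BORDER_CONSTANT)]))
E
```

```text
[0.67048867 0.19900222 0.0344868 ] [-2.16137022e-03 -5.84957668e-05  9.99997663e-01] [-0.22598393 -0.30590483 -2.59376234] 13.95 0.016760829618267685
```

View pics/pre.png

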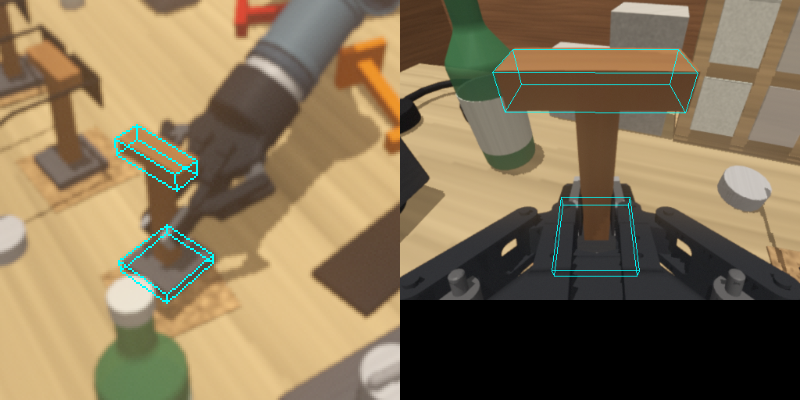

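The outline matches in both views, so the stand hasn't slipped. I'll lower it in small steps with the wrist force as the stop.

```bash
python3 - <<'E'
from plan import *
movel(up(.008),speed=.06); pause(.2); f0=np.array(read_ft_force())
h=.007
while h>-.008:
    movel(up(h),speed=.03); f=np.array(read_ft_force())-f0
    if f[2]>3: break
    h-=.001
pause(.2); print("contact",h,np.round(np.array(read_ft_force())-f0,2),read_time_s(),np.array(read_eef_pos())-up(h))
for o in (.019,.023,.03,.06): move_gripper(o)
pause(.3); print(read_ft_force(),read_finger_gap())
movel(up(h)-.12*MU[:,2],speed=.12)
movel(up(h)-.12*MU[:,2]+[0,0,.1],speed=.2)
print(read_time_s(),read_ft_force())
for c in ("scene","top"): cv2.imwrite(f"pics/e_{c}.png",read_camera(c)[:,:,::-1])
a,b=[cv2.imread(f"pics/e_{c}.png") for c in("scene","top")]
cv2.imwrite("pics/e.png",np.hstack([cv2.resize(a[130:330,70:270],(400,400)),cv2.resize(b[40:200,150:310+0],(400,400))]))
E
```

```text
contact -0.001 [-2.76 -0.63  6.98] 17.1167 [0.00044799 0.00029414 0.00098228]
[ 0.00454625 -0.73002573  0.99001097] 0.060202328888589195
20.2917 [-0.4859093  -0.27875331 -0.28272535]
```

View pics/e.png

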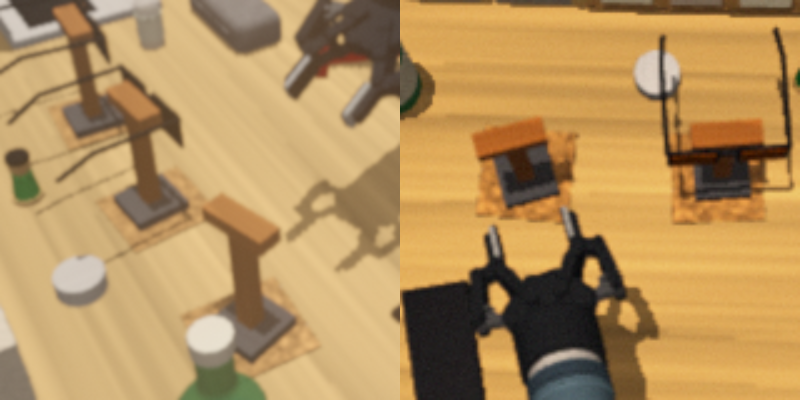

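The stand is upright and centred on the mat, the gripper is clear and the neighbours haven't moved. I'll hand it in.

```bash
python3 -c "
from bench import *
pause(.3);print(sign_off(),read_time_s())"
```

```text
the job is handed in; nothing more can be done
the job is handed in; nothing more can be done
```

The fallen stand is now upright on the empty left-hand cork mat, and I handed the job in at about 21 s on the robot's clock.

- **Pick-up:** I pinched the brown stand by its post, lifted it and turned it upright in the air. It didn't slip in the grip: the finger gap stayed at about 17 mm, and its expected outline matched two camera views just above the mat.
- **Placing:** I lowered it in 1 mm steps until the foot touched at the expected height (about 7 N), then opened the jaws gradually and backed off.
- **Last checks:** The final pictures show the stand standing near the middle of the mat. The wrist force was about zero and the gripper was clear. The standing stands look unmoved, though the close-up top view showed only one of them. I didn't touch the orange and red look-alikes.

The stand is turned about 17° relative to the other two, because that was the comfortable reach for the arm. One planned waypoint was out of reach; I replaced it with another route before anything moved.

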